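Clear the draining plate and wedge it up

ROBOT

A 7-joint arm with a two-finger parallel gripper is mounted at the origin on the work surface; the furniture and walls round the work are solid. World frame = base frame: x ahead of the robot, y to its left, z up, the work surface at z = 0. Lengths are in m, angles in rad, forces in N, time in s.
With the tool pointing down it reaches from about 0.4 to 0.85 m from the base axis. Payload 10.4 kg.
Tool frame: the origin (TCP) lies between the finger pads; the fingertips stand ahead of it and the grasp point (between the pads) lies 5 mm behind it (manip.tip_extent is the z of the fingertips in the tool frame, in m); z points along the fingers, y is the line along which they close (so a half turn about z gives the same grasp; the last joint's range is limited). The gripper opens to 85 mm and grips with 20 to 120 N. Pads are 22 mm wide; open, the fingers measure 114 mm over their backs; the gripper's body (76 mm by 85 mm) begins 54 mm behind the grasp point. The pads swing forward as they close: fully open they stand 13 mm farther back than shut.
Start: joints at [-1.217, 0.332, -0.065, 1.46, 0.022, 1.35, -0.088], TCP at [0.23, 0.581, 0.245] pointing down, gripper open.
Joint ranges: [-2.6, 2.6], [-0.5, 2.12], [-1.47, 1.34], [0.16, 2.42], [-1.27, 4.41], [0.06, 2.06], [-2.6, 2.6]. Speed limits (rad/s): [2.22, 2.22, 2.79, 2.79, 3.14, 3.14, 3.14].

INTERFACE

Orientations are given as a unit quaternion [x, y, z, w].
In Python, from workcell import status, viewer, manip gives the robot as it stands.
- The arm moves only by the tool play_rows, never from a script. Its argument "plan" is one flat list of numbers, 7 for each row, row after row: the turn, a rotation vector about the tool's x, y, z in degrees, then the shift along the tool's x, y, z in m, then the opening, from 0 (shut) to 1 (fully open). In form: [ax, ay, az, dx, dy, dz, grip, ax, ay, az, dx, dy, dz, grip, ...]. A call has 1 to 20 rows; each row is the pose to reach, as a shift and turn from the pose commanded when the call began, along the tool's axes at that moment; what a row does not reach only later rows make up. A row lasts 1/8 s, in which the tool goes at most 62.5 mm and 10.7 degrees, less where a joint would pass 70% of its speed; a pose out of reach is approached as far as the arm can. A call with a gripper value outside its range is refused whole. The fingers move at their own pace and stop on an object; "squeeze" is the grip in N (left out, the last holds). Time passes only in rows, so rows that repeat a pose let the fingers close. It gives the time, the measured TCP pose, the force, the opening and the grip force at its end, in the units of the state.
- status.get_obs(): the state, without advancing time (a new reading comes with each control period).
- viewer.camera(name): name is "scene" or "top" or "wrist"; returns the picture (420x560x3 uint8, red, green, blue); there is no depth.
- viewer.camera_model(name): a dict with "fx", "fy", "cx", "cy" (pixels), "R" (3x3) and "t" (3): a world point X has camera coordinates R X + t. Camera axes: x right, y down, z forward; pixel columns grow to the right and rows downward; lengths in m; the calibration is good to about 2 mm. A picture is of the moment at which its call begins: read the wrist's pose just before it. camera_model takes no time and is no camera call; for the wrist camera it gives the pose at the moment of the call.
- manip.hand_in(): hands the job in; it is judged then, once.
The state is a dict: "clock": time; "joint_pos": joint angles; "joint_velocities": joint speeds; "tau": joint torques, N m; "position": TCP position; "ee_rot": TCP orientation; "ft_force": force on the tool from outside, world axes, zero at the start; "torque": the same for the moment, N m; "grip_width": opening from 0.0 (shut) to 1.0 (fully open); "grasp_force": force on a finger pad.
Only numpy, scipy, OpenCV 4.12 (cv2) and the standard library are available. Lean on these libraries where they do the work, as an engineer would, in place of code of your own. Each camera call takes 0.05 s, during which the arm holds its last target. There are 200 camera calls.

TASK

Clear the hinged draining plate: put the sample vial in the square bin and the marker pen in the long tray. Then take the wooden wedge (not the plain block), slide its thin end along the worktop under the bar at the plate's front edge until the plate just lifts off its two rests by a few millimetres (never by a centimetre), and finish still gripping the wedge there, flat on the worktop with the plate resting on it. Leave the other things where they are.

Things in the scene. Friction and masses are not known exactly. Their poses are not given: they have to be found in the camera images.
- stand: Fixed stand of the draining plate, 150 (x) by 170 (y) mm. Origin on the worktop under the plate's middle; +x points from front (bar) to back (hinge): push the wedge along +x. The resting plate's top is 25 mm up. Two plastic rests under the front corners, 19 mm high, leave 110 mm clear between them (y -55 to 55); behind the bar 100 mm are free for the wedge.
- plate (a joint): Hinge of the aluminium plate (150 x 170 x 6 mm, 0.6 kg), line along y at the stand's back. 0 = lying on the two front rests, grows as the front rises; no spring. The front bar is 149 mm from the hinge line, so 0.027 rad is 4 mm of lift at the bar.
- front_bar (a point): Lowest point of the round steel bar (10 mm thick, 110 mm long, along the stand's y) under the plate's front edge, at its middle: 70 mm in front of the stand's origin (stand x = -70 mm), 10 mm above the worktop while the plate rests. The plate's front edge is 6 mm in front of it.
- wedge: Loose waxed hardwood wedge (slippery sole and slope), 86 (x) by 30 (y) mm, 90 g, flat. Origin: underside, mid length; +x points to the thin end. Thin end (x 43 mm) 4 mm high, slope 1 in 4 up to 18.5 mm at x -15; from there to x -43 a grip block 26 mm high. It first touches the bar with its thin end 24 mm past the bar's lowest line; each further 4 mm lifts 1 mm.
- block: Loose plain packing block of the same wood, 86 x 30 x 26 mm, no slope. Origin at the middle of its underside. Not used; leave it.
- vial: Screw-cap glass sample vial, 27 mm across, 58 mm high, 30 g, standing on the plate. Origin at the middle of its underside, z up.
- marker: Marker pen, 135 mm long (y), 17 wide, 16 high, 20 g, lying on the plate roughly along the stand's x. Origin on the underside at mid length; its own y axis is its length.
- vial_bin: Square white bin, fixed, 105 x 105 x 45 mm outside, walls and floor 4 mm, open on top. Origin at the middle of its underside.
- pen_tray: Long white tray, fixed, 200 mm (x) x 95 mm (y) x 25 mm outside, walls and floor 4 mm, open on top. Origin at the middle of its underside.
- jar: Bystander: capped specimen jar, 60 mm across, 88 mm high, standing. Origin at the middle of its underside. Leave it.

How it is judged:
On the way, in this order (a step that is already met when the one before it is completed fails the run):
1. the vial lies or stands in the square bin and the marker in the long tray, both let go (x of vial in the frame of vial_bin between -0.052 and 0.052 m and y of vial in the frame of vial_bin between -0.052 and 0.052 m and z of vial in the frame of vial_bin below 0.035 m and x of marker in the frame of pen_tray between -0.1 and 0.1 m and y of marker in the frame of pen_tray between -0.047 and 0.047 m and z of marker in the frame of pen_tray below 0.022 m and contact force between the fingers and vial below 0.1 N and contact force between the fingers and marker below 0.1 N), for 0.2 s.
2. the plate is raised off its rests by the gripped wedge (value of joint plate between 0.01 and 0.047 rad and contact force between wedge and plate above 0.8 N and contact force between the fingers and wedge above 1.5 N and contact force between each of the arm, the fingers and plate below 0.3 N and height (world z) of wedge below 0.005 m and angle between wedge's own z axis and vertical below 0.1 rad and contact force between block and plate below 0.1 N), for 0.2 s.
At the end, for the whole second after the job is handed in: Vial in the square bin, marker in the long tray, let go. Front bar 1.5 to 7 mm up (hinge 0.010 to 0.047 rad), on the wedge (over 0.8 N), untouched by robot or block. Wedge flat on the worktop (within 5 mm, 0.1 rad), gripped with over 1.5 N; all still (all of step 1 and all of step 2 and velocity of joint plate below 0.05 rad/s and linear speed of wedge below 0.02 m/s); the arm keeps its last pose, push and grip.
It fails at once if a bystander (block, jar) is moved by more than 30 mm (distance of any of block, jar from where it was at the start of the episode above 0.03 m).
It fails at once if the plate is raised by more than 10 mm at the bar (value of joint plate above 0.068 rad).
It fails at once if the plate is raised with the vial or the marker not yet in its place (value of joint plate above 0.01 rad and (not (x of vial in the frame of vial_bin between -0.052 and 0.052 m and y of vial in the frame of vial_bin between -0.052 and 0.052 m and z of vial in the frame of vial_bin below 0.035 m) or not (x of marker in the frame of pen_tray between -0.1 and 0.1 m and y of marker in the frame of pen_tray between -0.047 and 0.047 m and z of marker in the frame of pen_tray below 0.022 m))).
It also fails if it takes over 66 s, if anything falls off the work surface, if the arm or the gripper's body presses on something with over 40 N, if the wrist force passes 120 N, or if a joint passes its speed limit or range.

## Working session

There is one attempt and no reset: what is moved stays moved. The work goes in short steps, Python scripts to look and compute and a tool call to move; the robot and the scene stay as the last step left them, time stands still between calls to the robot, and variables do not carry over. Pictures are saved under pics/ and viewed, at most 13 in all, crops included, and the job is handed in when it is done.

Besides the shell and the picture viewer there is one more tool, called after ">>>" in YAML: its name, and indented under it one key for each argument. play_rows: Moves the arm, as the interface text tells. Its arguments: {"type":"object","properties":{"plan":{"type":"array","items":{"type":"number"}},"squeeze":{"type":"number"}},"required":["plan"]}

```bash
mkdir -p pics; cat > h.py <<'E'
import numpy as np, cv2
from workcell import status, viewer, manip
from scipy.spatial.transform import Rotation as Ro
def snap(n,f):
    im=viewer.camera(n); cv2.imwrite('pics/'+f,im[:,:,::-1]); return im
def ray(m,u,v,z):
    R=np.array(m['R']);t=np.array(m['t']);c=-R.T@t
    d=R.T@np.array([(u-m['cx'])/m['fx'],(v-m['cy'])/m['fy'],1]); return c+d*(z-c[2])/d[2]
def pix(m,X):
    p=np.array(m['R'])@X+np.array(m['t']); return p[0]/p[2]*m['fx']+m['cx'],p[1]/p[2]*m['fy']+m['cy']
def tool(P):  # world target -> tool-frame shift
    o=status.get_obs(); return Ro.from_quat(o['ee_rot']).inv().apply(np.array(P)-o['position'])
E
python3 - <<'E'
from h import *
o=status.get_obs();print(o['clock'],o['position'],o['ee_rot'],o['grip_width'],manip.tip_extent, Ro.from_quat(o['ee_rot']).as_matrix().round(3))
for n in('scene','top'):
    snap(n,n+'0.png');m=viewer.camera_model(n);print(n,m,-np.array(m['R']).T@m['t'])
E
```

```text
0.0 [0.22986109 0.58079538 0.24450034] [ 1.87304344e-01  9.82301650e-01 -7.34639140e-04 -1.06829341e-04] 1.0021612063904453 0.014 [[-0.93   0.368 -0.   ]
 [ 0.368  0.93  -0.001]
 [-0.    -0.001 -1.   ]]
scene {'fx': 430.0362259146145, 'fy': 430.0362259146145, 'cx': 277.69344820119335, 'cy': 203.38149114860218, 'R': array([[ 0.49196407, -0.8704379 , -0.01758464],
       [-0.39431451, -0.20476472, -0.89587246],
       [ 0.77620063,  0.44767095, -0.44396318]]), 't': array([-0.23460716,  0.26976315,  0.89768451])} [-0.47499347 -0.55084026  0.63608677]
top {'fx': 445.85278591255303, 'fy': 445.85278591255303, 'cx': 283.436084721494, 'cy': 203.28974654287296, 'R': array([[-0.00252274, -0.99999126,  0.00333379],
       [-0.9841283 ,  0.00189114, -0.17744832],
       [ 0.17744046, -0.00372853, -0.98412447]]), 't': array([0.03465631, 0.57212671, 1.023125  ])} [0.38158974 0.03738879 1.10828973]
```

View pics/top0.png

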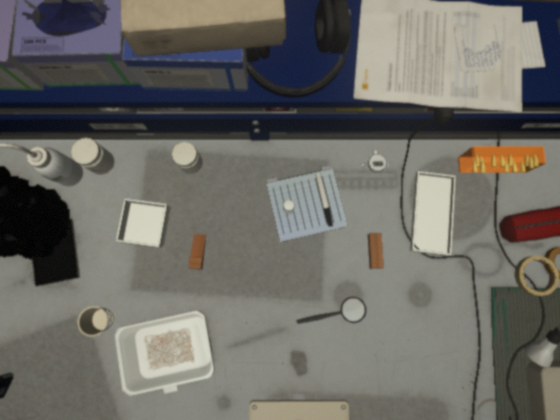

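View pics/scene0.png

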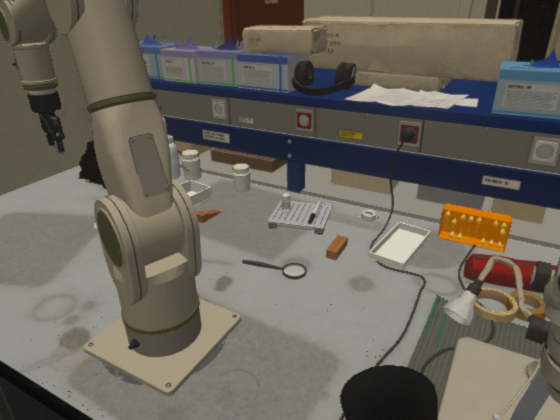

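Top view: plate at about (306,205) with the vial at (289,206) and the marker at (325,200). The bin is at (142,223), the tray at (434,213), and the two brown pieces at (198,252) and (376,250). I'll measure these next and enlarge the brown pieces.

```bash
python3 - <<'E'
from h import *
im=cv2.imread('pics/top0.png');m=viewer.camera_model('top')
hsv=cv2.cvtColor(im,cv2.COLOR_BGR2HSV)
def rect(name,mask,box,z):
    u0,v0,u1,v1=box;k=np.zeros_like(mask);k[v0:v1,u0:u1]=mask[v0:v1,u0:u1]
    cs=cv2.findContours(k,0,2)[0];c=max(cs,key=cv2.contourArea)
    b=cv2.boxPoints(cv2.minAreaRect(c));W=np.array([ray(m,*p,z)[:2] for p in b])
    e=[W[1]-W[0],W[2]-W[1]]
    print(name,W.mean(0).round(4),[(round(np.linalg.norm(x),3),round(np.degrees(np.arctan2(x[1],x[0])),1)) for x in e])
br=((hsv[...,0]<15)&(hsv[...,1]>110)).astype('u1')*255
rect('L',br,(180,225,215,280),.015);rect('R',br,(360,225,395,280),.026)
w=((hsv[...,1]<60)&(hsv[...,2]>165)).astype('u1')*255
rect('bin',w,(108,190,175,255),.045);rect('tray',w,(405,165,460,260),.025);
pl=((hsv[...,1]>25)&(hsv[...,2]>120)&(hsv[...,0]>90)).astype('u1')*255
rect('plate',pl,(255,160,355,250),.025)
rect('vialtop',w,(278,195,300,218),.083)
for n,p,z in(('vial',(289,205.5),.083),('m1',(322,177),.035),('m2',(329.5,224),.035)):print(n,ray(m,*p,z).round(4))
a=cv2.resize(im[160:280,180:220],None,fx=5,fy=5,interpolation=2);b=cv2.resize(im[160:280,255:400],None,fx=4,fy=4,interpolation=2)
b=cv2.copyMakeBorder(b,0,120,0,0,0);cv2.imwrite('pics/c1.png',np.hstack([a,b]))
E
```

```text
L [0.4607 0.2441] [(np.float64(0.083), np.float64(-7.6)), (np.float64(0.03), np.float64(-99.6))]
R [ 0.4604 -0.189 ] [(np.float64(0.029), np.float64(-86.5)), (np.float64(0.081), np.float64(-178.8))]
bin [0.5232 0.3679] [(np.float64(0.098), np.float64(-6.0)), (np.float64(0.088), np.float64(-99.6))]
tray [ 0.5501 -0.3318] [(np.float64(0.193), np.float64(-7.2)), (np.float64(0.085), np.float64(-94.3))]
plate [0.4977 0.023 ] [(np.float64(0.002), np.float64(-45.1)), (np.float64(0.003), np.float64(-135.3))]
vialtop [0.5636 0.0217] [(np.float64(0.021), np.float64(-90.1)), (np.float64(0.021), np.float64(179.6))]
vial [0.5612 0.0205 0.083 ]
m1 [ 0.641  -0.0622  0.035 ]
m2 [ 0.5238 -0.0783  0.035 ]
```

View pics/c1.png

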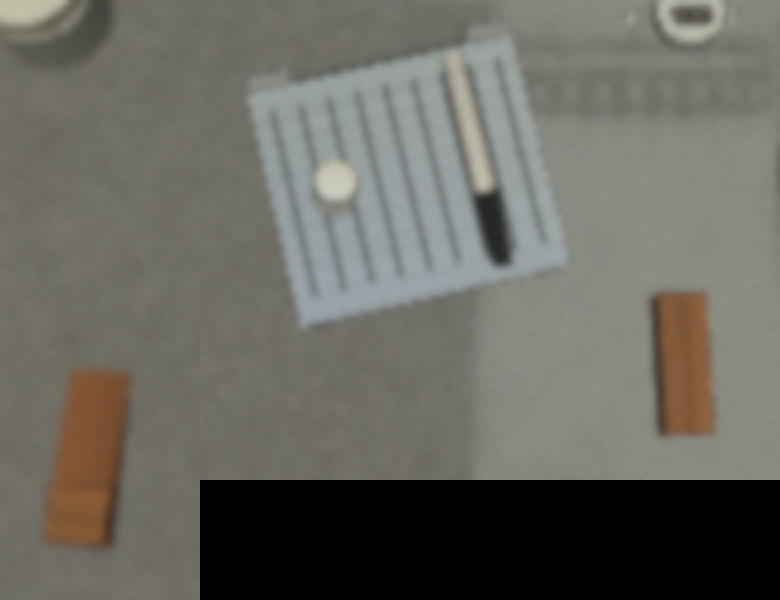

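Crop: the left brown piece has the slope, so it is the wedge. Its grip block is at the near end and its thin end points away in +x. The plate's corners and the marker's ends are clear.

```bash
python3 - <<'E'
from h import *
m=viewer.camera_model('top')
C=np.array([ray(m,*p,.025)[:2] for p in((280.5,241.2),(346.75,225.5),(333.75,169.5),(267,184.2))])
print(C.round(4),C.mean(0))
x=(C[2]+C[3]-C[0]-C[1])/2;print('x axis',np.linalg.norm(x),np.degrees(np.arctan2(x[1],x[0])))
y=(C[0]+C[3]-C[1]-C[2])/2;print('y',np.linalg.norm(y),np.degrees(np.arctan2(y[1],y[0])))
M=np.array([ray(m,*p,.035)[:2] for p in((318.2,173),(330.5,226.2))]);d=M[0]-M[1];print('marker',M.mean(0),np.linalg.norm(d),np.degrees(np.arctan2(d[1],d[0])))
# wedge: grip block end & thin corners  (crop left scale5 origin 180,160)
f=lambda u,v,z:ray(m,180+u/5,160+v/5,z)[:2]
a=[f(73,370,.004),f(131,373,.004),f(44,541,.026),f(108,545,.026)]
print(np.round(a,4)); d=(a[0]+a[1]-a[2]-a[3])/2; print('wedge',np.mean(a,0),np.linalg.norm(d),np.degrees(np.arctan2(d[1],d[0])))
print('pose yaw of tool y', Ro.from_quat(status.get_obs()['ee_rot']).as_matrix()[:,1], status.get_obs()['clock'])
s=viewer.camera_model('wrist');print(s)
E
```

```text
[[ 0.4833  0.0407]
 [ 0.5214 -0.1216]
 [ 0.6626 -0.0929]
 [ 0.6252  0.0741]] [ 0.57312721 -0.02494612]
x axis 0.1449928284233418 12.354332338814368
y 0.16887877823949493 102.91751685869745
marker [ 0.58481402 -0.06681333] 0.13558708506866288 11.770398675657109
[[0.5036 0.2541]
 [0.502  0.2252]
 [0.4187 0.261 ]
 [0.4168 0.2302]]
wedge [0.46029038 0.24263392] 0.08526597771021488 -3.987610439828909
pose yaw of tool y [ 0.36792485  0.92985466 -0.00127158] 0.1
{'fx': 327.9754055357026, 'fy': 327.9754055357026, 'cx': 277.0207545148329, 'cy': 205.58879600957306, 'R': array([[ 0.36749103,  0.93002603, -0.00138819],
       [ 0.894755  , -0.35314605,  0.27331548],
       [ 0.25370028, -0.10168308, -0.96192345]]), 't': array([-0.62429173, -0.03404045,  0.37853799])}
```

>>> play_rows:
  plan: [0, 0, -17, -0.25, -0.194, 0.03, 0.7, 0, 0, -34, -0.515, -0.399, 0.065, 0.7, 0, 0, -34, -0.515, -0.399, 0.065, 0.7, 0, 0, -34, -0.515, -0.399, 0.065, 0.7, 0, 0, -34, -0.515, -0.399, 0.065, 0.7, 0, 0, -34, -0.515, -0.399, 0.065, 0.7, 0, 0, -34, -0.515, -0.399, 0.065, 0.7, 0, 0, -34, -0.515, -0.399, 0.065, 0.7, 0, 0, -34, -0.515, -0.399, 0.065, 0.7, 0, 0, -34, -0.515, -0.399, 0.065, 0.7, 0, 0, -34, -0.515, -0.399, 0.065, 0.7, 0, 0, -34, -0.515, -0.399, 0.065, 0.7, 0, 0, -34, -0.515, -0.399, 0.065, 0.7, 0, 0, -34, -0.515, -0.399, 0.065, 0.7, 0, 0, -34, -0.515, -0.399, 0.065, 0.7]
  squeeze: 25

```text
clock: 1.98
position: [0.5618, 0.0217, 0.1804]
ee_rot: [-0.109, 0.994, 0.0, 0.0]
ft_force: [0.4, -0.9, -0.5]
grip_width: 0.698
grasp_force: 0.0
```

```bash
python3 - <<'E'
from h import *
m=viewer.camera_model('wrist');o=status.get_obs();print(o['clock'],o['position'],o['grip_width'],Ro.from_quat(o['ee_rot']).as_matrix().round(3))
snap('wrist','w1.png');np.savez('w1.npz',**{k:np.array(v) for k,v in m.items()})
E
```

```text
1.975 [0.56180905 0.02172168 0.18044953] 0.6977772791515405 [[-0.976 -0.216  0.   ]
 [-0.216  0.976  0.   ]
 [-0.     0.    -1.   ]]
```

View pics/w1.png

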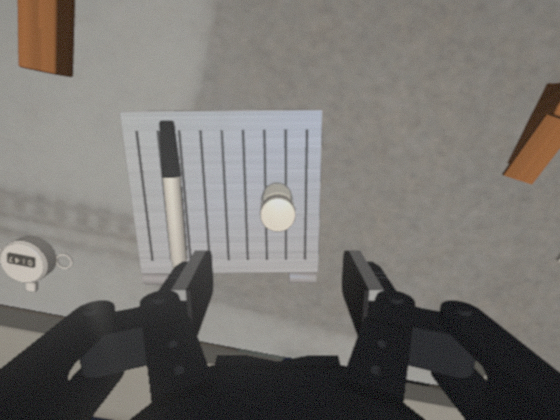

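Wrist view: vial cap at (278,213), plate front corners at (123,112) and (322,110), marker tip at (167,122) and its body axis through (177,255).

```bash
python3 - <<'E'
from h import *
m=np.load('w1.npz')
for n,p,z in(('cap',(278,213),.083),('FR',(123,112),.025),('FL',(322,110),.025),('BL',(319,272),.025),('BR',(143,272),.025),('m1',(167,122),.034),('m2',(177,255),.034),('wedge thinL',(506,175),.004),('thinR',(531,182),.004)):print(n,ray(m,*p,z).round(4))
E
```

```text
cap [0.5603 0.0231 0.083 ]
FR [ 0.52   -0.1176  0.025 ]
FL [0.4826 0.0434 0.025 ]
BL [0.6267 0.0782 0.025 ]
BR [ 0.6631 -0.0856  0.025 ]
m1 [ 0.5192 -0.0781  0.034 ]
m2 [ 0.6339 -0.0543  0.034 ]
wedge thinL [0.5011 0.2299 0.004 ]
thinR [0.5022 0.2557 0.004 ]
```

>>> play_rows:
  plan: [0, 0, 0, 0, 0, 0.06, 0.7, 0, 0, 0, 0, 0, 0.12, 0.7, 0, 0, 0, 0, 0, 0.12, 0.7, 0, 0, 0, 0, 0, 0.12, 0.7, 0, 0, 0, 0, 0, 0.12, 0, 0, 0, 0, 0, 0, 0.12, 0, 0, 0, 0, 0, 0, 0.12, 0, 0, 0, 0, 0, 0, 0.12, 0, 0, 0, 0, 0, 0, 0.12, 0, 0, 0, 0, 0, 0, 0.08, 0, 0, 0, 0, 0, 0, 0.02, 0, 0, 0, 0, 0, 0, 0.02, 0]

```text
clock: 3.52
position: [0.5649, 0.0207, 0.1658]
ee_rot: [-0.108, 0.994, 0.001, 0.005]
ft_force: [0.3, 0.4, -0.6]
grip_width: 0.304
grasp_force: 24.9
```

>>> play_rows:
  plan: [0, 0, 0, -0.036, 0.346, 0, 0, 0, 0, 0, -0.036, 0.346, 0, 0, 0, 0, 0, -0.036, 0.346, 0, 0, 0, 0, 0, -0.036, 0.346, 0, 0, 0, 0, 0, -0.036, 0.346, 0, 0, 0, 0, 0, -0.036, 0.346, 0, 0, 0, 0, 0, -0.036, 0.346, 0, 0, 0, 0, 0, -0.036, 0.346, 0, 0, 0, 0, 0, -0.036, 0.346, 0, 0, 0, 0, 0, -0.036, 0.346, 0.05, 0, 0, 0, 0, -0.036, 0.346, 0.09, 0, 0, 0, 0, -0.036, 0.346, 0.111, 0, 0, 0, 0, -0.036, 0.346, 0.111, 0, 0, 0, 0, -0.036, 0.346, 0.111, 0.5, 0, 0, 0, -0.036, 0.346, 0.111, 0.5, 0, 0, 0, -0.036, 0.346, 0.111, 0.5, 0, 0, 0, -0.036, 0.346, 0.06, 0.5, 0, 0, 0, -0.036, 0.346, 0, 0.5, 0, 0, 0, -0.036, 0.346, 0, 0.5]

```text
clock: 5.9
position: [0.5253, 0.368, 0.1665]
ee_rot: [-0.108, 0.994, 0.003, 0.004]
ft_force: [0.6, 0.1, -0.8]
grip_width: 0.5
grasp_force: 0.0
```

```bash
python3 - <<'E'
from h import *
o=status.get_obs();print(o['clock'],o['position'],o['grip_width'])
a=snap('wrist','w2.png')[:,:,::-1];b=snap('top','top2.png')[130:280,110:290,::-1]
b=cv2.resize(b,None,fx=2,fy=2);a=cv2.resize(a,(400,300));cv2.imwrite('pics/c2.png',np.hstack([a,b]))
print('marker->',tool([.586,-.066,.10]))
E
```

```text
5.9 [0.5252859  0.3679813  0.16651021] 0.4995018178512289
marker-> [ 0.03162719 -0.436101    0.06068513]
```

View pics/c2.png

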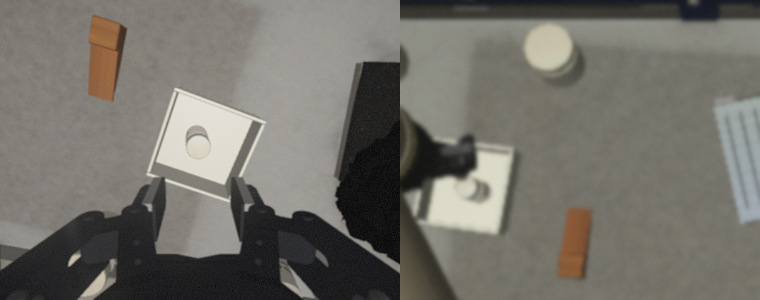

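The vial stands in the bin at (198,145). Next is the marker.

>>> play_rows:
  plan: [0, 0, 0, 0.035, -0.436, 0, 0.45, 0, 0, 0, 0.035, -0.436, 0, 0.45, 0, 0, 0, 0.035, -0.436, 0, 0.45, 0, 0, 0, 0.035, -0.436, 0, 0.45, 0, 0, 0, 0.035, -0.436, 0, 0.45, 0, 0, 0, 0.035, -0.436, 0, 0.45, 0, 0, 0, 0.035, -0.436, 0, 0.45, 0, 0, 0, 0.035, -0.436, 0, 0.45, 0, 0, 0, 0.035, -0.436, 0.06, 0.45, 0, 0, 0, 0.035, -0.436, 0.06, 0.45, 0, 0, 0, 0.035, -0.436, 0.06, 0.45, 0, 0, 0, 0.035, -0.436, 0.06, 0.45]

```text
clock: 7.5
position: [0.5835, -0.0668, 0.1023]
ee_rot: [-0.108, 0.994, -0.0, 0.001]
ft_force: [0.8, -0.2, 0.3]
grip_width: 0.451
grasp_force: 0.0
```

```bash
python3 - <<'E'
from h import *
m=viewer.camera_model('wrist');o=status.get_obs();im=snap('wrist','w3.png');print(o['clock'],o['position'],Ro.from_quat(o['ee_rot']).as_matrix().round(4))
# black cap of the pen: dark pixels on bright plate, above fingers
g=cv2.cvtColor(im,cv2.COLOR_RGB2GRAY)
k=(g<60).astype('u1');k[230:]=0
n,_,st,c=cv2.connectedComponentsWithStats(k)
for i in range(1,n):
    if st[i,4]>200: print(st[i],c[i],ray(m,*c[i],.034).round(4))
E
```

```text
7.5 [ 0.58347147 -0.06675457  0.10229359] [[-9.765e-01 -2.154e-01  2.800e-03]
 [-2.154e-01  9.765e-01  2.000e-04]
 [-2.700e-03 -4.000e-04 -1.000e+00]]
[119   0  25  60 871] [134.01377727  28.7956372 ] [ 0.4887 -0.1657  0.034 ]
[  0  72   7 145 569] [  1.86994728 140.82776801] [ 0.565  -0.2358  0.034 ]
```

View pics/w3.png

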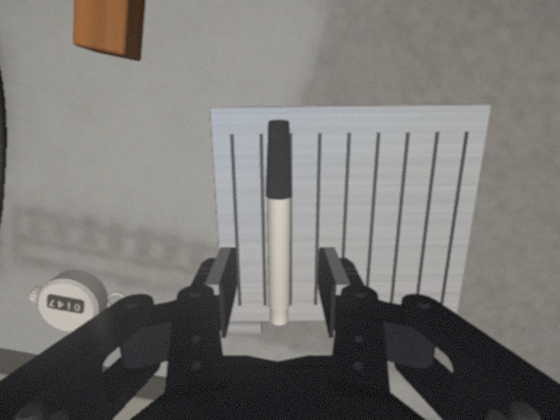

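The marker is centred between the fingers, along column 279. Grasping it now.

>>> play_rows:
  plan: [0, 0, 0, 0, 0, 0.04, 0.45, 0, 0, 0, 0, 0, 0.058, 0.45, 0, 0, 0, 0, 0, 0.058, 0.45, 0, 0, 0, 0, 0, 0.058, 0.45, 0, 0, 0, 0, 0, 0.058, 0, 0, 0, 0, 0, 0, 0.058, 0, 0, 0, 0, 0, 0, 0.058, 0, 0, 0, 0, 0, 0, 0.058, 0, 0, 0, 0, 0, 0, 0.03, 0, 0, 0, 0, 0, 0, -0.02, 0, 0, 0, 0, 0, 0, -0.02, 0, 0, 0, 0, 0, 0, -0.02, 0]

```text
clock: 9.05
position: [0.5823, -0.0669, 0.1204]
ee_rot: [-0.108, 0.994, 0.0, 0.0]
ft_force: [-0.2, 0.2, -0.3]
grip_width: 0.172
grasp_force: 24.6
```

```bash
python3 - <<'E'
from h import *
print(status.get_obs()['position'],tool([.550,-.332,.10]))
im=cv2.imread('pics/top2.png');m=viewer.camera_model('top');hsv=cv2.cvtColor(im,cv2.COLOR_BGR2HSV)
w=((hsv[...,1]<60)&(hsv[...,2]>150)).astype('u1')*255
k=np.zeros_like(w);k[165:262,405:462]=w[165:262,405:462]
c=max(cv2.findContours(k,0,2)[0],key=cv2.contourArea);print([ray(m,*p,.025)[:2].round(3) for p in cv2.boxPoints(cv2.minAreaRect(c))])
E
```

```text
[ 0.58229237 -0.06686588  0.12035231] [ 0.08856124 -0.25199228  0.02024624]
[array([ 0.455, -0.278]), array([ 0.659, -0.299]), array([ 0.654, -0.398]), array([ 0.45 , -0.374])]
```

>>> play_rows:
  plan: [0, 0, 9, 0.03, -0.09, 0, 0, 0, 0, 18, 0.086, -0.258, 0, 0, 0, 0, 18, 0.086, -0.258, 0, 0, 0, 0, 18, 0.086, -0.258, 0, 0, 0, 0, 18, 0.086, -0.258, 0, 0, 0, 0, 18, 0.086, -0.258, 0, 0, 0, 0, 18, 0.086, -0.258, 0, 0, 0, 0, 18, 0.086, -0.258, 0.04, 0, 0, 0, 18, 0.086, -0.258, 0.08, 0, 0, 0, 18, 0.086, -0.258, 0.094, 0, 0, 0, 18, 0.086, -0.258, 0.094, 0, 0, 0, 18, 0.086, -0.258, 0.094, 0, 0, 0, 18, 0.086, -0.258, 0.094, 0.4, 0, 0, 18, 0.086, -0.258, 0.094, 0.4, 0, 0, 18, 0.086, -0.258, 0.094, 0.4, 0, 0, 18, 0.086, -0.258, 0.05, 0.4, 0, 0, 18, 0.086, -0.258, 0, 0.4, 0, 0, 18, 0.086, -0.258, 0, 0.4, 0, 0, 18, 0.086, -0.258, 0, 0.4]

```text
clock: 11.42
position: [0.5537, -0.3372, 0.1199]
ee_rot: [0.049, 0.999, 0.0, -0.0]
ft_force: [-0.0, 0.4, -0.9]
grip_width: 0.398
grasp_force: 0.0
```

```bash
python3 - <<'E'
from h import *
o=status.get_obs();print(o['clock'],o['position'],Ro.from_quat(o['ee_rot']).as_matrix().round(3))
a=snap('wrist','w4.png')[:,:,::-1];cv2.imwrite('pics/c4.png',cv2.resize(a,(400,300)))
print(tool([.432,.2445,.14]))
E
```

```text
11.425 [ 0.55367537 -0.33721786  0.119935  ] [[-0.995  0.097 -0.   ]
 [ 0.097  0.995  0.   ]
 [ 0.     0.    -1.   ]]
[ 0.17736171  0.5669831  -0.02009461]
```

View pics/c4.png

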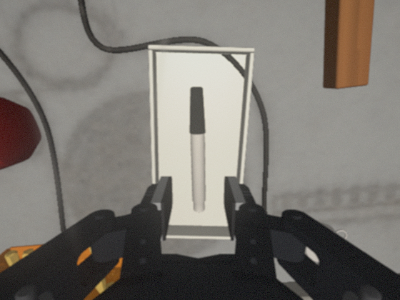

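The marker lies in the tray. Now going above the wedge's grip block.

>>> play_rows:
  plan: [0, 0, 0, 0.177, 0.567, -0.03, 0.65, 0, 0, 0, 0.177, 0.567, -0.03, 0.65, 0, 0, 0, 0.177, 0.567, -0.03, 0.65, 0, 0, 0, 0.177, 0.567, -0.03, 0.65, 0, 0, 0, 0.177, 0.567, -0.03, 0.65, 0, 0, 0, 0.177, 0.567, -0.03, 0.65, 0, 0, 0, 0.177, 0.567, -0.03, 0.65, 0, 0, 0, 0.177, 0.567, -0.03, 0.65, 0, 0, 0, 0.177, 0.567, -0.03, 0.65, 0, 0, 0, 0.177, 0.567, -0.03, 0.65, 0, 0, 0, 0.177, 0.567, -0.03, 0.65, 0, 0, 0, 0.177, 0.567, -0.03, 0.65, 0, 0, 0, 0.177, 0.567, -0.03, 0.65]

```text
clock: 13.1
position: [0.4331, 0.2427, 0.1499]
ee_rot: [0.05, 0.999, -0.0, -0.0]
ft_force: [0.5, 0.3, -0.2]
grip_width: 0.646
grasp_force: 0.0
```

```bash
python3 - <<'E'
from h import *
m=viewer.camera_model('wrist');o=status.get_obs();print(o['clock'],o['position'],Ro.from_quat(o['ee_rot']).as_matrix().round(3))
im=snap('wrist','w5.png');np.savez('w5.npz',**{k:np.array(v) for k,v in m.items()})
E
```

```text
13.1 [0.43309775 0.24269812 0.14987965] [[-0.995  0.099 -0.001]
 [ 0.099  0.995 -0.001]
 [ 0.001 -0.001 -1.   ]]
```

View pics/w5.png

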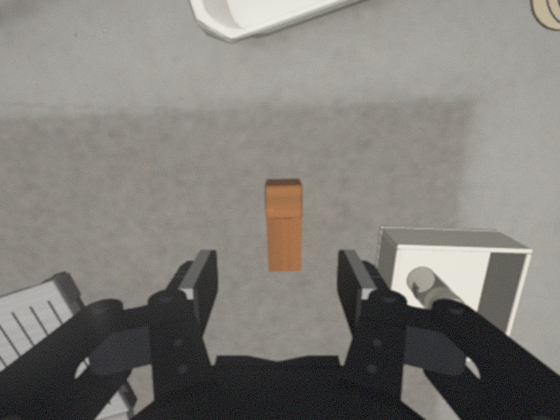

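Wrist view: wedge grip block's rear edge at (266,181)–(301,180), step line at row 216, thin end at (270,271)–(301,270).

```bash
python3 - <<'E'
from h import *
m=np.load('w5.npz')
P={k:ray(m,*p,z)[:2] for k,p,z in(('rR',(266,181),.026),('rL',(301,180),.026),('sR',(266,216),.026),('sL',(302,216),.026),('tR',(270,271),.004),('tL',(301,270),.004))}
for k,v in P.items():print(k,v.round(4))
r=(P['rR']+P['rL'])/2;t=(P['tR']+P['tL'])/2;d=t-r;print('len',np.linalg.norm(d),np.degrees(np.arctan2(d[1],d[0])))
d/=np.linalg.norm(d);g=r+.012*d;print('grasp',g,tool([*g,.018]))
m=viewer.camera_model('wrist')
E
```

```text
rR [0.4129 0.2364]
rL [0.4148 0.2636]
sR [0.4415 0.2333]
sL [0.4443 0.2621]
tR [0.5015 0.2297]
tL [0.5033 0.2582]
len 0.088700966537276 -3.922040024798246
grasp [0.42586015 0.24918052] [0.00784838 0.00560957 0.13204623]
```

>>> play_rows:
  plan: [0, 0, 0, 0.0065, 0.0055, 0.06, 0.65, 0, 0, 0, 0.0065, 0.0055, 0.11, 0.65, 0, 0, 0, 0.0065, 0.0055, 0.132, 0.65, 0, 0, 0, 0.0065, 0.0055, 0.132, 0.65, 0, 0, 0, 0.0065, 0.0055, 0.132, 0.65, 0, 0, 0, 0.0065, 0.0055, 0.132, 0.65, 0, 0, 0, 0.0065, 0.0055, 0.132, 0, 0, 0, 0, 0.0065, 0.0055, 0.132, 0, 0, 0, 0, 0.0065, 0.0055, 0.132, 0, 0, 0, 0, 0.0065, 0.0055, 0.132, 0, 0, 0, 0, 0.0065, 0.0055, 0.132, 0]
  squeeze: 40

```text
clock: 14.52
position: [0.4273, 0.2505, 0.0192]
ee_rot: [0.049, 0.999, 0.0, 0.0]
ft_force: [-1.2, -1.9, 8.0]
grip_width: 0.344
grasp_force: 39.6
```

```bash
python3 - <<'E'
from h import *
o=status.get_obs();R=Ro.from_quat(o['ee_rot']).as_matrix();print(o['clock'],o['position'],R.round(3),o['ft_force'],o['grasp_force'])
# bar/front edge from w3 picture & earlier looks
import math
FL=np.array([[.4826,.0434],[.4833,.0407]]).mean(0);FR=np.array([[.52,-.1176],[.5214,-.1216]]).mean(0)
d=FL-FR;yaw=math.atan2(-d[0],d[1]);print('front yaw',np.degrees(yaw),(FL+FR)/2)
E
```

```text
14.525 [0.4273473  0.25046908 0.01915667] [[-0.995  0.098  0.001]
 [ 0.098  0.995  0.001]
 [-0.001  0.001 -1.   ]] [-1.22671089 -1.92090572  7.98541365] 39.6190470457077
front yaw 13.144666352333484 [ 0.501825 -0.038775]
```

>>> play_rows:
  plan: [0, 0, 0, 0, 0, -0.03, 0, 0, 0, 0, 0, 0, -0.06, 0, 0, 0, 0, 0, 0, -0.06, 0, 0, 0, 0, -0.005, -0.06, -0.06, 0, 0, 0, -10, -0.023, -0.307, -0.06, 0, 0, 0, -18.5, -0.023, -0.307, -0.06, 0, 0, 0, -18.5, -0.023, -0.307, -0.06, 0, 0, 0, -18.5, -0.023, -0.307, -0.06, 0, 0, 0, -18.5, -0.023, -0.307, -0.06, 0, 0, 0, -18.5, -0.023, -0.307, -0.06, 0, 0, 0, -18.5, -0.023, -0.307, -0.06, 0, 0, 0, -18.5, -0.023, -0.307, -0.06, 0, 0, 0, -18.5, -0.023, -0.307, -0.06, 0]

```text
clock: 16.15
position: [0.42, -0.057, 0.0783]
ee_rot: [-0.113, 0.994, 0.0, -0.0]
ft_force: [0.9, 0.1, -0.3]
grip_width: 0.342
grasp_force: 40.3
```

```bash
python3 - <<'E'
from h import *
o=status.get_obs();R=Ro.from_quat(o['ee_rot']).as_matrix();print(o['clock'],o['position'],R.round(3),o['ft_force'],o['grasp_force'])
m=viewer.camera_model('wrist');im=snap('wrist','w6.png')
np.savez('w6.npz',**{k:np.array(v) for k,v in m.items()})
a=cv2.resize(im[:,:,::-1],(400,300));b=snap('top','t6.png')[160:280,240:400,::-1]
cv2.imwrite('pics/c6.png',np.hstack([a,cv2.resize(b,(400,300))]))
E
```

```text
16.15 [ 0.4199958  -0.05696641  0.07825027] [[-0.974 -0.225 -0.   ]
 [-0.225  0.974  0.   ]
 [-0.     0.    -1.   ]] [ 0.8607785   0.09487205 -0.26662861] 40.27640461921692
```

View pics/c6.png

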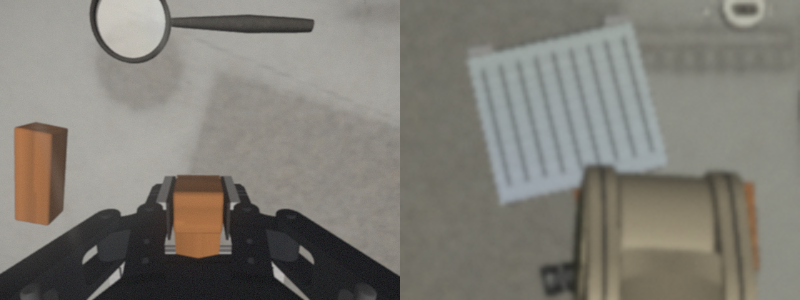

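Left: the wedge is held squarely, with its rear edge at about (200,177) and step at about (200,233). Right: the plate is clear. Checking the grip offset, then lowering.

```bash
python3 - <<'E'
from h import *
m=np.load('w6.npz');o=status.get_obs();R=Ro.from_quat(o['ee_rot']).as_matrix()
im=cv2.imread('pics/w6.png');hsv=cv2.cvtColor(im,cv2.COLOR_BGR2HSV)
col=hsv[:,280].astype(int);print([(v,*col[v]) for v in range(236,364,4)])
for z in(.085,):
  for v in(248,326):
    p=ray(m,280,v,z);print(v,R.T@(p-o['position']))
E
```

```text
[(236, np.int64(21), np.int64(13), np.int64(142)), (240, np.int64(16), np.int64(20), np.int64(143)), (244, np.int64(15), np.int64(26), np.int64(138)), (248, np.int64(11), np.int64(109), np.int64(89)), (252, np.int64(11), np.int64(106), np.int64(96)), (256, np.int64(13), np.int64(121), np.int64(95)), (260, np.int64(10), np.int64(121), np.int64(93)), (264, np.int64(12), np.int64(121), np.int64(93)), (268, np.int64(14), np.int64(134), np.int64(103)), (272, np.int64(13), np.int64(142), np.int64(149)), (276, np.int64(12), np.int64(139), np.int64(172)), (280, np.int64(13), np.int64(141), np.int64(173)), (284, np.int64(13), np.int64(149), np.int64(168)), (288, np.int64(13), np.int64(146), np.int64(164)), (292, np.int64(13), np.int64(149), np.int64(157)), (296, np.int64(13), np.int64(142), np.int64(158)), (300, np.int64(13), np.int64(146), np.int64(162)), (304, np.int64(13), np.int64(149), np.int64(164)), (308, np.int64(12), np.int64(147), np.int64(163)), (312, np.int64(13), np.int64(149), np.int64(168)), (316, np.int64(13), np.int64(142), np.int64(171)), (320, np.int64(12), np.int64(146), np.int64(170)), (324, np.int64(12), np.int64(151), np.int64(167)), (328, np.int64(13), np.int64(153), np.int64(163)), (332, np.int64(13), np.int64(150), np.int64(162)), (336, np.int64(13), np.int64(147), np.int64(165)), (340, np.int64(14), np.int64(146), np.int64(166)), (344, np.int64(12), np.int64(151), np.int64(164)), (348, np.int64(13), np.int64(146), np.int64(166)), (352, np.int64(13), np.int64(155), np.int64(160)), (356, np.int64(14), np.int64(153), np.int64(160)), (360, np.int64(13), np.int64(144), np.int64(122))]
248 [ 0.01868065  0.00233463 -0.00672766]
326 [-0.0174237   0.00246418 -0.00672626]
```

>>> play_rows:
  plan: [0, 0, 0, 0, 0, 0.03, 0, 0, 0, 0, 0, 0, 0.05, 0, 0, 0, 0, 0, 0, 0.058, 0, 0, 0, 0, 0, 0, 0.058, 0, 0, 0, 0, 0, 0, 0.058, 0, 0, 0, 0, 0, 0, 0.058, 0]

```text
clock: 17.0
position: [0.4203, -0.0575, 0.0208]
ee_rot: [-0.112, 0.994, 0.0, 0.0]
ft_force: [0.2, 0.1, -0.6]
grip_width: 0.342
grasp_force: 40.3
```

>>> play_rows:
  plan: [0, 0, 0, 0, 0, 0.001, 0, 0, 0, 0, -0.008, 0, 0.0015, 0, 0, 0, 0, -0.018, 0, 0.0015, 0, 0, 0, 0, -0.028, 0, 0.0015, 0, 0, 0, 0, -0.034, 0, 0.0015, 0, 0, 0, 0, -0.034, 0, 0.0015, 0, 0, 0, 0, -0.034, 0, 0.0015, 0]

```text
clock: 17.88
position: [0.4539, -0.0499, 0.0192]
ee_rot: [-0.112, 0.994, -0.0, 0.001]
ft_force: [2.0, 1.6, 3.0]
grip_width: 0.341
grasp_force: 40.8
```

>>> play_rows:
  plan: [0, 0, 0, -0.004, 0, 0, 0, 0, 0, 0, -0.008, 0, 0, 0, 0, 0, 0, -0.012, 0, 0, 0, 0, 0, 0, -0.012, 0, 0, 0, 0, 0, 0, -0.012, 0, 0, 0]

```text
clock: 18.5
position: [0.4625, -0.0483, 0.0191]
ee_rot: [-0.112, 0.994, 0.0, -0.002]
ft_force: [-16.0, -2.8, 25.5]
grip_width: 0.339
grasp_force: 43.6
```

```bash
python3 - <<'E'
from h import *
a=cv2.imread('pics/scene0.png')
b=snap('scene','s7.png')[:,:,::-1]
A,B=[cv2.resize(x[190:250,255:345],(400,267),interpolation=2) for x in(a,b)]
cv2.imwrite('pics/c7.png',np.vstack([A,B]))
o=status.get_obs();print(o['position'],o['ft_force'])
E
```

```text
[ 0.46245337 -0.04831339  0.01907376] [-15.04895742  -3.30783063  24.63783379]
```

View pics/c7.png

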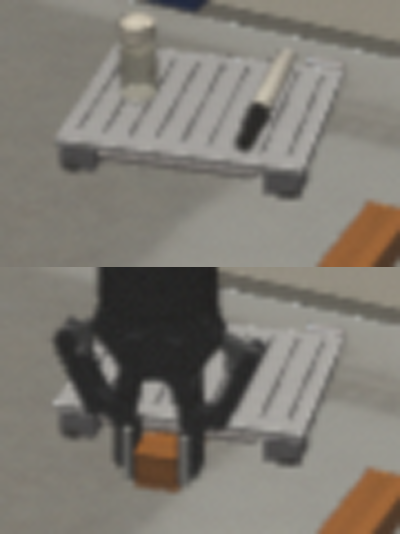

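The plate is not visibly lifted yet, and the fingertips seem to be rubbing on the worktop (25 N up, 16 N back). I'll unload by about 1 mm.

>>> play_rows:
  plan: [0, 0, 0, -0.012, 0, -0.0012, 0, 0, 0, 0, -0.012, 0, -0.0012, 0, 0, 0, 0, -0.012, 0, -0.0012, 0]

```text
clock: 18.92
position: [0.4759, -0.0446, 0.0196]
ee_rot: [-0.112, 0.994, -0.0, -0.0]
ft_force: [0.2, -0.9, -4.1]
grip_width: 0.345
grasp_force: 39.9
```

```bash
python3 - <<'E'
from h import *
a=cv2.imread('pics/s7.png');b=snap('scene','s8.png')[:,:,::-1];t=snap('top','t8.png')[:,:,::-1]
A,B=[cv2.resize(x[205:245,260:330],(490,280),interpolation=2) for x in(a,b)]
cv2.imwrite('pics/c8.png',np.vstack([A,B]))
m=viewer.camera_model('scene')
# predicted pixel motion of the plate's front right corner per mm
p=np.array([.5207,-.1196,.022]);print(pix(m,p),pix(m,p+[0,0,.0045]))
# measured shift of a patch round the front-right corner, and a fixed patch (block)
def sh(a,b,u0,v0,u1,v1):
    f=lambda x:cv2.cvtColor(x,cv2.COLOR_BGR2GRAY)[v0:v1,u0:u1].astype(np.float32)
    return cv2.phaseCorrelate(f(a),f(b),cv2.createHanningWindow((u1-u0,v1-v0),cv2.CV_32F))
u,v=map(int,pix(m,p));print('corner',sh(a,b,u-10,v-10,u+10,v+4),'block',sh(a,b,325,234,350,262))
o=status.get_obs();print(o['clock'],o['position'],o['ft_force'],o['grasp_force'])
E
```

```text
(np.float64(321.1906983473231), np.float64(227.41692638874375)) (np.float64(321.23345547745663), np.float64(226.05374148934786))
corner ((0.3468090106220725, -0.47713340911267554), 0.8348319900035858) block ((0.2973168960183443, 0.14119823593401293), 0.9826757868131002)
19.025 [ 0.47593737 -0.04465419  0.01966092] [-0.85367137 -1.00823062 -4.39454963] 39.880269169807434
```

View pics/c8.png

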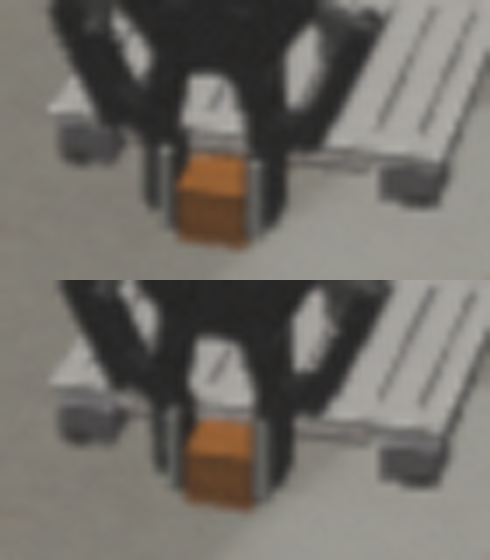

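The plate has risen by an amount consistent with about 4 mm: its edge has moved up relative to the unmoved rests. I'll let it settle, then hand in.

>>> play_rows:
  plan: [0, 0, 0, 0, 0, 0, 0, 0, 0, 0, 0, 0, 0, 0, 0, 0, 0, 0, 0, 0, 0, 0, 0, 0, 0, 0, 0, 0]

```text
clock: 19.52
position: [0.476, -0.0446, 0.0198]
ee_rot: [-0.112, 0.994, 0.0, -0.0]
ft_force: [-2.2, -0.4, -4.1]
grip_width: 0.343
grasp_force: 39.8
```

```bash
python3 - <<'E'
from h import *
o=status.get_obs();print(o['clock'],o['position'],o['ft_force'],o['grasp_force'],np.abs(o['joint_velocities']).max())
print(manip.hand_in())
E
```

```text
19.525 [ 0.47595768 -0.04462644  0.0197691 ] [-2.22260855 -0.41558938 -4.08883448] 39.84804153442383 0.0017149645925264992
the job is handed in; nothing more can be done
None
```

I handed in the job at 19.5 s with no verdict shown: the vial is in the square bin, the marker is in the long tray, and the gripped wedge holds the plate up by an estimated 4 mm (worked out from the wedge position and camera views, not measured directly).

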